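# Set up the bench balance and weigh the sample jar

### The arm

A 6-joint arm with a two-finger parallel gripper is mounted at the origin on the work surface. World frame = base frame: x ahead of the robot, y to its left, z up, the work surface at z = 0. Lengths are in m, angles in degrees, forces in N, time in s.
With the tool pointing down it reaches from about 0.375 to 0.9 m from the base axis. Payload 3.1 kg.
Tool frame: the origin (TCP) lies between the finger pads; the fingertips stand 11 mm ahead of it and the grasp point (between the pads) lies 8 mm behind it; z points along the fingers, y is the line along which they close (so a half turn about z gives the same grasp; the last joint's range is limited). The gripper opens to 87 mm and grips with 3 to 60 N. Pads are 19 mm wide; open, the fingers measure 117 mm over their backs; the gripper's body (75 mm by 190 mm) begins 51 mm behind the grasp point.
Start: joints at [-84.597, 30.224, 82.088, -0, 67.689, -10.227], TCP at [0.168, -0.602, 0.234] pointing down, gripper open.
Joint ranges: [-176.69, 176.69], [-43.24, 126.21], [12.49, 139.97], [-82, 262], [0, 151.66], [-163.58, 163.58]. Speed limits (degrees/s): [159.86, 159.86, 180, 180, 180, 180].

### API

Orientations are given as a 3x3 rotation matrix whose columns are the frame's x, y, z axes.
In Python, from rig import bot, viewer, workorder, models gives the robot as it stands.
- The arm moves only by the shell command python3 -m jog 'ROWS'. ROWS is JSON, a list of rows, each a list of 7 numbers: the opening, from 0 (shut) to 1 (fully open), then the shift along the tool's x, y, z in m, then the turn, a rotation vector about the tool's x, y, z in degrees. In form: [[claw, x, y, z, ax, ay, az], ...]. A call has 1 to 20 rows; each row is the pose to reach, as a shift and turn from the pose commanded when the call began, along the tool's axes at that moment; what a row does not reach only later rows make up. A row lasts 1/8 s, in which the tool goes at most 62.5 mm and 10.7 degrees, less where a joint would pass 70% of its speed; a pose out of reach is approached as far as the arm can. A call with a gripper value outside its range is refused whole. The fingers move at their own pace and stop on an object; the grip force is fixed at half the most. Time passes only in rows, so rows that repeat a pose let the fingers close. It gives the time, the measured TCP pose, the force, the opening and the grip force at its end, in the units of the state.
- bot.read_state(): the state, without advancing time (a new reading comes with each control period).
- viewer.capture(name): name is "side" or "top"; returns (picture, depth): 480x640x3 uint8, blue, green, red; 480x640 float32, m along the optical axis (not along the pixel's ray), 0 where there is no reading.
- viewer.camera_info(name): a dict with "fx", "fy", "cx", "cy" (pixels), "dist_coeffs" ([k1, k2, p1, p2, k3] as OpenCV has them; the pictures are not rectified), "world_to_cam" (4x4, takes a point from world to camera coordinates). Camera axes: x right, y down, z forward; pixel columns grow to the right and rows downward; lengths in m; the calibration is good to about 2 mm. A picture is of the moment at which its call begins. camera_info takes no time and is no camera call.
- workorder.hand_in(): hands the job in; it is judged then, once.
Trained networks look in the newest picture that a camera, given by its name, has taken for a name from the list of things; names that differ only in an ending like _2 or _b are one class to them, and where a whole thing is asked for, a point or a joint stands for the part that bears it (a point fixed in the world has none). Each returns a list of dicts, best first, with "p" (0 to 1); they miss things now and then, are a little off and sometimes report something else, mostly with a low value. They report only what shows in the picture. A call takes as long as a camera call. They do not tell look-alikes from the thing itself.
- models.outline_of(camera, thing): "mask" (480x640 bool, what is visible of it).
- models.tip_of(camera, thing): "xyz" ([x, y, z] in m, in world coordinates, good to about 4 mm: a listed point, or the origin of a listed thing).
The state is a dict: "time_s": time; "joint_positions": joint angles; "qvel": joint speeds; "tau": joint torques, N m; "position": TCP position; "tcp_rot": TCP orientation; "force": force on the tool from outside, world axes, zero at the start; "moment": the same for the moment, N m; "opening": opening from 0.0 (shut) to 1.0 (fully open); "grasp_force": force on a finger pad.
Only numpy, scipy, OpenCV 4.12 (cv2) and the standard library are available. Lean on these libraries where they do the work, as an engineer would, in place of code of your own. Each camera call takes 0.05 s, during which the arm holds its last target. There are 200 camera calls.

### The job

Set up the bench balance to weigh the sample jar: lift the tube rack off its lid and stand it in the steel tray, then raise the lid, which has the screen on its inside and stays where it is left, to 75 degrees from closed, give or take a few. With the pan still empty, press the tare button fully down and let it come up, then stand the short wide sample jar in the middle of the weighing pan. Keep the rack and the jar upright and leave the other bottles and the clear cup where they are.

Things in the scene. Friction and masses are not known exactly. Their poses are not given: they have to be found in the camera images.
- balance: bench balance fixed to the table, white housing 260 (x) x 220 (y) mm, front deck 50 mm high with the tare button and a flat dark keypad; behind it a bay walled to 70 mm height (walls at x = -90..-82 and y = +-102..110 mm) holds the pan, and the lid covers it. Origin under its centre on the table; own -x is its front, roughly towards the robot; z up
- lid (a joint): angle of the grey lid in rad: 0 closed and level, grows as it opens upward, stop at 2.0; 75 degrees = 1.309. Starts closed. Friction hinge along the balance's y: stays at any angle, about 6 N at the grip block raises it. Slab 190 mm from hinge to front edge, 220 wide, 14 thick, top face 84.5 mm above the table when closed; screen on its underside
- lid_hinge (a point): point on the hinge axis in the middle of the lid's rear edge, on its underside: at (104, 0, 70.5) mm in the balance's frame. Axes turn with the lid: x along the lid from front edge to hinge, z out of its outer face
- lid_grip (a point): middle of the black grip block on the lid's outer face near its front edge, at (-170, 0, 42) mm from lid_hinge in the lid's axes. The block is 24 (x) x 30 (y) mm and reaches from 14 to 60 mm in the lid's z; pinched across its 30 mm width (along the hinge axis), the hand can turn about that axis as the lid rises. Axes as lid_hinge
- tare (a joint): travel of the round grey tare button, 0 = up, 0.006 m = fully down; spring return, about 5 N fully down
- tare_top (a point): centre of the tare button's top face (button 30 mm across in a black collar 46 mm across and 12 mm high), on the front deck at (-113, 65) mm in the balance's frame, 72 mm above the table when up; pressed straight down
- pan: round steel weighing pan, 96 mm across and 8 mm high, fixed in the bay at (-30, 0, 50) mm in the balance's frame; hidden under the lid while that is closed. Origin under its centre
- pan_top (a point): centre of the pan's top face, 58 mm above the table
- rack: empty steel-wire test-tube rack, loose, 60 (x) x 120 (y) mm, 0.15 to 0.3 kg, standing on the closed lid behind the grip block; origin under its centre, z up. A round carrying bar 12 mm thick runs along its y over its middle, axis 105 mm above the origin, between the two end plates; free space of 39 mm under the bar
- steel_tray: empty shallow steel tray fixed to the table to one side of the balance, 200 x 200 mm, walls 4 mm thick and 22 mm high, floor 4 mm thick; origin under its centre on the table
- sample_jar: the sample: loose round clear jar with a white screw lid, the short and wide one (54 mm diameter, 85 mm high, 0.14 to 0.28 kg) of the three containers in the grey plastic tray (200 x 200 mm, walls 25 mm high, floor 4 mm) on the other side of the balance; origin under its centre, z up
- bottle_a: loose white narrow bottle, 38 mm diameter, 90 mm high, in the grey tray; to be left alone. Origin under its centre
- bottle_b: loose white narrow bottle, 38 mm diameter, 85 mm high, in the grey tray; to be left alone. Origin under its centre
- reagent: loose clear bottle with brass cap, 68 mm diameter, 150 mm high, beyond the balance; to be left alone. Origin under its centre
- beaker: loose clear cup, 90 mm diameter, 110 mm high, beyond the balance; to be left alone. Origin under its centre
Not all that is in view belongs to the job. Leave any purple look-alike of the rack alone.

How it is judged (in metres and radians):
On the way, in this order (a step that is already met when the one before it is completed fails the run):
1. the rack stands upright in the steel tray, let go (z of rack in the frame of steel_tray below 0.012 m and angle between rack's own z axis and vertical below 0.1 rad and x of rack in the frame of steel_tray between -0.1 and 0.1 m and y of rack in the frame of steel_tray between -0.1 and 0.1 m and linear speed of rack below 0.02 m/s and contact force between rack and the arm below 0.1 N and contact force between rack and the fingers below 0.1 N), for 0.2 s.
2. the lid stands 75 degrees open (within 8 degrees) and still, let go (value of joint lid between 1.169 and 1.449 rad and velocity of joint lid between -0.05 and 0.05 rad/s and contact force between lid and the fingers below 0.1 N), for 0.2 s.
3. the tare button is fully down (over 5 of its 6 mm) while the pan is empty (value of joint tare above 0.005 m and horizontal distance between sample_jar and pan_top above 0.08 m), for 0.04 s.
4. the tare button is up again (value of joint tare below 0.0015 m), for 0.05 s.
5. the sample jar stands in the middle of the pan, let go (horizontal distance between sample_jar and pan_top below 0.022 m and contact force between sample_jar and pan above 0.5 N and angle between sample_jar's own z axis and vertical below 0.08 rad and linear speed of sample_jar below 0.02 m/s and contact force between sample_jar and the fingers below 0.1 N), for 0.2 s.
At the end, for the whole second after the job is handed in: the rack stands upright on the floor of the steel tray; the lid is at 75 degrees (within 8 degrees); the tare button is up; the sample jar stands upright on the weighing pan within 22 mm of its centre; all released and at rest (all of step 1 and all of step 5 and value of joint lid between 1.169 and 1.449 rad and velocity of joint lid between -0.05 and 0.05 rad/s and value of joint tare below 0.0015 m); the robot touches nothing.
It fails at once if another bottle or the cup is moved more than 30 mm or tipped (distance of any of bottle_a, bottle_b, reagent, beaker from where it was at the start of the episode above 0.03 m or angle between any of bottle_a, bottle_b, reagent, beaker's own z axis and vertical above 0.5 rad).
It fails at once if the rack or the sample jar is tipped over (angle between any of rack, sample_jar's own z axis and vertical above 0.7 rad).
It fails at once if the tare button is pressed with the jar on the pan (value of joint tare above 0.004 m and horizontal distance between sample_jar and pan_top below 0.05 m and contact force between sample_jar and pan above 0.3 N).
It also fails if it takes over 72 s, if anything falls off the work surface, if the arm or the gripper's body presses on something with over 40 N, if the wrist force passes 120 N, or if a joint passes its speed limit or range.

## Working session

There is one attempt and no reset: what is moved stays moved. The work goes in short steps, Python scripts to look and compute and a shell command to move; the robot and the scene stay as the last step left them, time stands still between calls to the robot, and variables do not carry over. Pictures are saved under pics/ and viewed, at most 10 in all, crops included, and the job is handed in when it is done.

```bash
mkdir -p pics; ls; cat > h.py <<'E'
import numpy as np,cv2
from rig import bot,viewer,workorder,models
def w2p(cam,P):
    i=viewer.camera_info(cam);T=np.array(i["world_to_cam"]);K=np.array([[i["fx"],0,i["cx"]],[0,i["fy"],i["cy"]],[0,0,1]])
    return cv2.projectPoints(np.atleast_2d(np.array(P,float)),cv2.Rodrigues(T[:3,:3])[0],T[:3,3],K,np.array(i["dist_coeffs"]))[0][:,0]
def p2w(cam,uv,d):
    i=viewer.camera_info(cam);T=np.array(i["world_to_cam"]);K=np.array([[i["fx"],0,i["cx"]],[0,i["fy"],i["cy"]],[0,0,1]])
    n=cv2.undistortPoints(np.array(uv,float).reshape(-1,1,2),K,np.array(i["dist_coeffs"]))[:,0]
    d=np.array(d,float).reshape(-1,1);c=np.hstack([n*d,d])
    return (c-T[:3,3])@T[:3,:3]
E
python3 - <<'E'
from h import *
np.set_printoptions(precision=4,suppress=True)
s=bot.read_state();print(s)
ims=[]
for c in("top","side"):
    im,d=viewer.capture(c);cv2.imwrite(f"pics/{c}0.png",im);np.save(f"pics/{c}0.npy",d)
    for t in("balance","lid_hinge","lid_grip","tare_top","rack","steel_tray","sample_jar","bottle_a","reagent","beaker"):
        print(c,t,[(np.round(r["xyz"],3),round(r["p"],2)) for r in models.tip_of(c,t)[:4]])
E
```

```text
pics
{'time_s': 0.0, 'joint_positions': array([-84.597 ,  30.2764,  82.1573,   0.0012,  67.6879, -10.2285]), 'qvel': array([-0.0125,  0.0049,  0.0015,  0.0005,  0.03  ,  0.0098]), 'tau': array([  0.0006, -44.0034, -17.659 ,   0.0633,   0.0581,  -0.0002]), 'position': array([ 0.1684, -0.6012,  0.2326]), 'tcp_rot': array([[ 0.963 ,  0.2694, -0.0002],
       [ 0.2694, -0.963 ,  0.0021],
       [ 0.0004, -0.0021, -1.    ]]), 'force': array([0.4514, 0.2025, 0.2688]), 'moment': array([ 0.0335, -0.0087,  0.0133]), 'grasp_force': 0.0, 'opening': 1.0004202673270874}
top balance [(array([ 0.582, -0.008,  0.003]), 0.89)]
top lid_hinge [(array([0.686, 0.006, 0.067]), 0.61)]
top lid_grip [(array([ 0.52 , -0.006,  0.116]), 0.82)]
top tare_top [(array([0.462, 0.053, 0.069]), 0.54)]
top rack [(array([ 0.841, -0.116,  0.001]), 0.77), (array([0.606, 0.018, 0.084]), 0.6)]
top steel_tray [(array([ 0.529, -0.33 ,  0.001]), 0.93), (array([0.431, 0.252, 0.011]), 0.35)]
top sample_jar [(array([0.433, 0.253, 0.01 ]), 0.65)]
top bottle_a [(array([0.43 , 0.363, 0.004]), 0.67), (array([0.524, 0.295, 0.005]), 0.59)]
top reagent [(array([ 0.729, -0.238, -0.002]), 0.68)]
top beaker [(array([ 0.72 ,  0.26 , -0.004]), 0.68)]
side balance [(array([ 0.583, -0.004,  0.001]), 0.83)]
side lid_hinge [(array([0.685, 0.002, 0.07 ]), 0.73)]
side lid_grip [(array([ 0.518, -0.013,  0.114]), 0.94)]
side tare_top []
side rack [(array([ 0.848, -0.118, -0.001]), 0.82), (array([0.607, 0.018, 0.086]), 0.74)]
side steel_tray []
side sample_jar [(array([0.439, 0.256, 0.006]), 0.59)]
side bottle_a [(array([0.434, 0.357, 0.   ]), 0.81), (array([0.522, 0.296, 0.005]), 0.77)]
side reagent []
side beaker [(array([ 0.719,  0.258, -0.004]), 0.89), (array([0.523, 0.295, 0.003]), 0.66)]
```

View pics/top0.png

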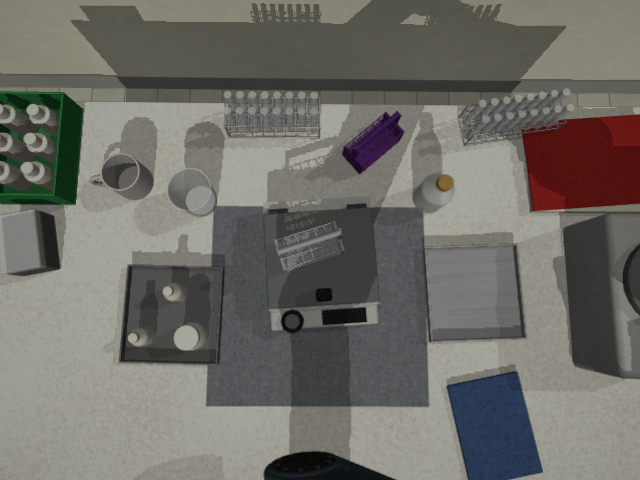

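View pics/side0.png

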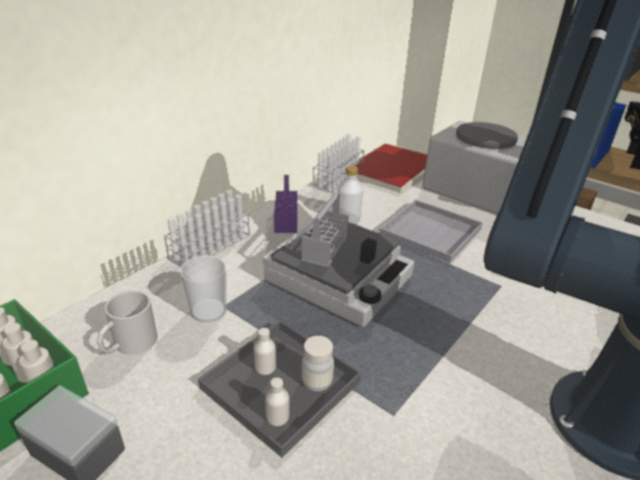

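Top view: the steel rack is on the lid at (310,245). Things that could be mistaken for it are the purple rack (373,142) and the filled racks (272,113) and (515,115). The jar is at (188,335), with narrow bottles at (172,292) and (138,338). The steel tray is at (475,292), the grip block at (323,294) and tare at (292,320). I choose the rack at (310,245) and will check it in a crop.

```bash
python3 - <<'E'
from h import *
np.set_printoptions(precision=4,suppress=True)
im=cv2.imread("pics/top0.png");d=np.load("pics/top0.npy")
cv2.imwrite("pics/crop1.png",cv2.resize(im[195:340,245:395],None,fx=4,fy=4,interpolation=cv2.INTER_CUBIC))
v,u=np.mgrid[0:480,0:640];ok=d>0
P=np.full((480,640,3),np.nan);P[ok]=p2w("top",np.c_[u[ok],v[ok]],d[ok])
np.save("pics/P0.npy",P)
def reg(z0,z1,x0,x1,y0,y1):
    m=(P[...,2]>z0)&(P[...,2]<z1)&(P[...,0]>x0)&(P[...,0]<x1)&(P[...,1]>y0)&(P[...,1]<y1);return P[m]
def fit(n,q):
    r=cv2.minAreaRect((q[:,:2]*1000).astype(np.float32));print(n,len(q),np.round(r,1) if 0 else r,"med",np.median(q,0))
fit("lid",reg(.077,.092,.45,.72,-.15,.15))
fit("housing",reg(.04,.1,.4,.75,-.18,.18))
fit("grip",reg(.12,.14,.47,.55,-.06,.06))
q=reg(.175,.21,.5,.72,-.1,.12);fit("bar",q)
print(q[::max(1,len(q)//15)])
l=cv2.fitLine((q[:,:2]*1000).astype(np.float32),cv2.DIST_HUBER,0,.01,.01).ravel();print(l,np.degrees(np.arctan2(l[1],l[0])))
fit("rackall",reg(.1,.21,.56,.72,-.1,.12))
fit("tray",reg(.012,.03,.38,.68,-.48,-.2))
fit("btn",reg(.066,.08,.43,.5,.02,.1))
fit("jartop",reg(.08,.1,.38,.48,.2,.3));fit("gtray",reg(.02,.032,.3,.62,.15,.45))
E
```

```text
lid 8974 ((585.6463012695312, -3.0355682373046875), (218.73854064941406, 220.1744384765625), 4.179595470428467) med [ 0.5808 -0.0083  0.0845]
housing 12571 ((579.3236083984375, -3.57672119140625), (265.7233581542969, 220.3066864013672), 4.268021106719971) med [ 0.5681 -0.0062  0.0836]
grip 201 ((515.8605346679688, -8.60196590423584), (22.417964935302734, 28.365032196044922), 0.3258281648159027) med [ 0.5158 -0.0076  0.1298]
bar 463 ((607.017333984375, 19.760955810546875), (13.94106388092041, 119.8801498413086), 17.91236686706543) med [0.607  0.0193 0.1943]
[[ 0.6312 -0.0322  0.1928]
 [ 0.6235 -0.0267  0.1957]
 [ 0.6196 -0.0107  0.1967]
 [ 0.6182 -0.0215  0.1946]
 [ 0.6169 -0.0287  0.1916]
 [ 0.6125  0.0105  0.195 ]
 [ 0.6106  0.0016  0.1965]
 [ 0.6094 -0.0056  0.1929]
 [ 0.6052  0.0316  0.1955]
 [ 0.6037  0.0228  0.1937]
 [ 0.5999  0.0581  0.1937]
 [ 0.5978  0.0509  0.1963]
 [ 0.5963  0.0439  0.1943]
 [ 0.595   0.0387  0.1911]
 [ 0.5909  0.0615  0.1944]
 [ 0.588   0.06    0.1884]]
[  0.3103  -0.9506 606.2533  19.8949] -71.920296
rackall 1280 ((606.919921875, 19.732223510742188), (59.926368713378906, 119.91878509521484), 18.12959098815918) med [0.6049 0.0173 0.1448]
tray 1031 ((525.43896484375, -329.0616760253906), (200.20144653320312, 203.02745056152344), 2.4206464290618896) med [ 0.5237 -0.3432  0.0205]
btn 263 ((470.4042663574219, 58.758949279785156), (43.565277099609375, 79.71092987060547), 4.353082656860352) med [0.4698 0.0539 0.071 ]
jartop 513 ((433.2558288574219, 255.73971557617188), (45.39253234863281, 47.84154510498047), 0.281181663274765) med [0.4333 0.2545 0.089 ]
gtray 964 ((476.7956237792969, 303.43505859375), (201.21376037597656, 200.11318969726562), 88.69505310058594) med [0.4591 0.3065 0.0246]
```

View pics/crop1.png

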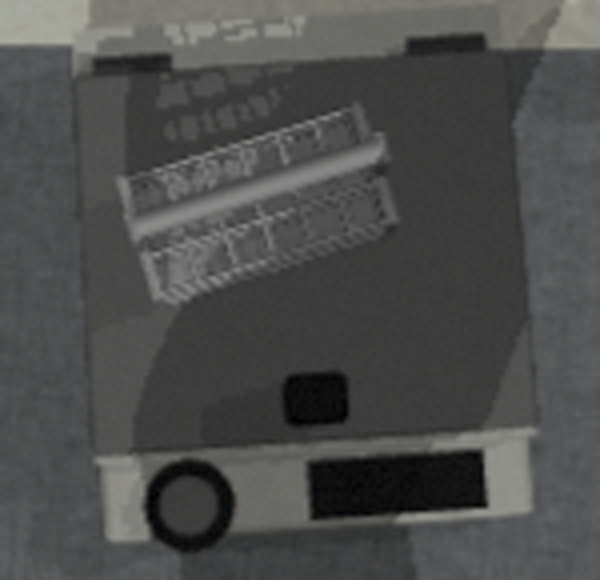

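The crop confirms the steel-wire rack on the lid, with its bar running from (135,225) to (385,150). That puts the centre at about (0.607, 0.0195) with yaw +18°. The balance yaw is about 4.2°, and the model points agree with it.

```bash
cat >> h.py <<'E'
from scipy.spatial.transform import Rotation as Ro
def down(a):
    a=np.radians(a);y=np.array([np.cos(a),np.sin(a),0]);z=np.array([0,0,-1.]);return np.c_[np.cross(y,z),y,z]
def rows(*tg):
    s=bot.read_state();R0=np.array(s["tcp_rot"])
    for p,R in tg:
        print(np.round(R0.T@(np.array(p)-s["position"]),4),np.round(Ro.from_matrix(R0.T@R).as_rotvec(degrees=True),2))
E
python3 - <<'E'
from h import *
rows(([.607,.0195,.29],down(18)),([.607,.0195,.1815],down(18)))
E
```

```text
[ 0.5898 -0.4802 -0.0565] [  0.     0.   -92.37]
[ 0.5898 -0.4802  0.052 ] [  0.     0.   -92.37]
```

```bash
python3 -m jog '[[1,0.59,-0.48,-0.0565,0,0,-92.4],[1,0.59,-0.48,-0.0565,0,0,-92.4],[1,0.59,-0.48,-0.0565,0,0,-92.4],[1,0.59,-0.48,-0.0565,0,0,-92.4],[1,0.59,-0.48,-0.0565,0,0,-92.4],[1,0.59,-0.48,-0.0565,0,0,-92.4],[1,0.59,-0.48,-0.0565,0,0,-92.4],[1,0.59,-0.48,-0.0565,0,0,-92.4],[1,0.59,-0.48,-0.0565,0,0,-92.4],[1,0.59,-0.48,-0.0565,0,0,-92.4],[1,0.59,-0.48,-0.0565,0,0,-92.4],[1,0.59,-0.48,-0.0565,0,0,-92.4],[1,0.59,-0.48,-0.0565,0,0,-92.4],[1,0.59,-0.48,-0.0565,0,0,-92.4],[1,0.59,-0.48,-0.0565,0,0,-92.4],[1,0.59,-0.48,-0.0565,0,0,-92.4]]'
python3 - <<'E'
from h import *
s=bot.read_state();print(s["position"],s["tcp_rot"],s["joint_positions"])
rows(([.607,.0195,.1815],down(18)))
E
```

```text
time_s: 3.1
position: [0.6065, 0.0178, 0.29]
tcp_rot: [[-0.307, 0.952, -0.001], [0.952, 0.307, -0.0], [0.0, -0.001, -1.0]]
force: [-0.1, 0.8, -0.8]
opening: 1.0
grasp_force: 0.0
[0.60651456 0.01779205 0.29003195] [[-3.07374838e-01  9.51588243e-01 -7.23839411e-04]
 [ 9.51588517e-01  3.07374786e-01 -1.84933571e-04]
 [ 4.65093725e-05 -7.45641198e-04 -9.99999721e-01]] [-8.85211381e+00  2.55253462e+01  8.09185891e+01 -1.75668752e-02
  7.35954139e+01 -2.67482449e+01]
[0.0015 0.0011 0.1085] [-0.04 -0.   -0.1 ]
```

```bash
python3 -m jog '[[1,0.0015,0.001,0.05,0,0,0],[1,0.0015,0.001,0.08,0,0,0],[1,0.0015,0.001,0.1085,0,0,0],[1,0.0015,0.001,0.1085,0,0,0],[0,0.0015,0.001,0.1085,0,0,0],[0,0.0015,0.001,0.1085,0,0,0],[0,0.0015,0.001,0.1085,0,0,0],[0,0.0015,0.001,0.1085,0,0,0],[0,0.0015,0.001,0.1085,0,0,0],[0,0.0015,0.001,0.1085,0,0,0],[0,0.0015,0.001,0.1085,0,0,0],[0,0.0015,0.001,0.1085,0,0,0]]'
```

```text
time_s: 4.6
position: [0.6078, 0.0211, 0.1815]
tcp_rot: [[-0.31, 0.951, -0.0], [0.951, 0.31, 0.0], [0.0, -0.0, -1.0]]
force: [0.0, 0.2, -0.8]
opening: 0.175
grasp_force: 0.0
```

```bash
python3 -m jog '[[0,0,0,0,0,0,0],[0,0,0,0,0,0,0],[0,0,0,0,0,0,0],[0,0,0,-0.02,0,0,0],[0,0,0,-0.05,0,0,0],[0,0,0,-0.09,0,0,0],[0,0,0,-0.09,0,0,0],[0,0,0,-0.09,0,0,0]]'
python3 - <<'E'
from h import *
im,d=viewer.capture("top");cv2.imwrite("pics/lift.png",im[180:360,230:410])
rows(([.5255,-.329,.275],down(18)),([.5255,-.329,.1035],down(18)))
E
```

```text
time_s: 5.6
position: [0.6068, 0.0213, 0.2703]
tcp_rot: [[-0.309, 0.951, -0.002], [0.951, 0.309, 0.0], [0.001, -0.002, -1.0]]
force: [-0.8, 0.8, -3.1]
opening: 0.124
grasp_force: 30.0
[-0.308  -0.1854 -0.0052] [-0.19 -0.1   0.03]
[-0.3083 -0.1848  0.1663] [-0.19 -0.1   0.03]
```

View pics/lift.png

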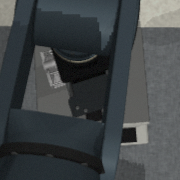

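```bash
python3 -m jog '[[0,-0.04,-0.024,0,0,0,0],[0,-0.08,-0.048,0,0,0,0],[0,-0.12,-0.072,0,0,0,0],[0,-0.16,-0.096,0,0,0,0],[0,-0.2,-0.12,0,0,0,0],[0,-0.24,-0.144,0,0,0,0],[0,-0.28,-0.168,0,0,0,0],[0,-0.308,-0.185,0,0,0,0],[0,-0.308,-0.185,0.03,0,0,0],[0,-0.308,-0.185,0.07,0,0,0],[0,-0.308,-0.185,0.11,0,0,0],[0,-0.308,-0.185,0.145,0,0,0],[0,-0.308,-0.185,0.16,0,0,0],[0,-0.308,-0.185,0.16,0,0,0],[0,-0.308,-0.185,0.16,0,0,0]]'
```

```text
time_s: 7.52
position: [0.528, -0.3297, 0.1126]
tcp_rot: [[-0.31, 0.951, 0.002], [0.951, 0.31, -0.002], [-0.002, 0.001, -1.0]]
force: [0.9, -0.0, -1.4]
opening: 0.127
grasp_force: 30.0
```

```bash
python3 -m jog '[[0,0,0,0.004,0,0,0],[0,0,0,0.008,0,0,0],[0,0,0,0.0105,0,0,0],[0,0,0,0.0105,0,0,0]]'
```

```text
time_s: 8.02
position: [0.5271, -0.329, 0.101]
tcp_rot: [[-0.31, 0.951, -0.0], [0.951, 0.31, 0.0], [0.0, -0.0, -1.0]]
force: [-1.2, 0.0, -1.8]
opening: 0.129
grasp_force: 30.0
```

```bash
python3 -m jog '[[0,0,0,0.001,0,0,0],[0,0,0,0.001,0,0,0],[0.6,0,0,0.001,0,0,0],[0.6,0,0,0.001,0,0,0],[0.6,0,0,0.001,0,0,0],[0.6,0,0,0.001,0,0,0],[0.6,0,0,0.001,0,0,0],[0.6,0,0,-0.05,0,0,0],[0.6,0,0,-0.1,0,0,0],[0.6,0,0,-0.15,0,0,0],[0.6,0,0,-0.15,0,0,0]]'
python3 - <<'E'
from h import *
im,d=viewer.capture("side");cv2.imwrite("pics/s1.png",im[120:340,250:520])
print([(np.round(r["xyz"],3),round(r["p"],2)) for r in models.tip_of("side","rack")],[(np.round(r["xyz"],3),round(r["p"],2)) for r in models.tip_of("side","lid_grip")])
E
```

```text
time_s: 9.4
position: [0.5295, -0.331, 0.2562]
tcp_rot: [[-0.31, 0.951, 0.008], [0.951, 0.31, -0.007], [-0.01, 0.005, -1.0]]
force: [-0.2, 0.0, -0.3]
opening: 0.6
grasp_force: 0.0
[(array([ 0.845, -0.116, -0.002]), 0.92), (array([ 0.525, -0.334,  0.005]), 0.66), (array([0.523, 0.295, 0.004]), 0.61)] [(array([ 0.515, -0.009,  0.114]), 0.98)]
```

View pics/s1.png

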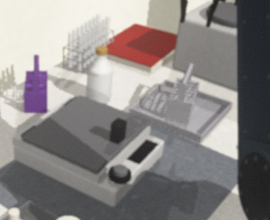

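The crop shows the rack standing upright in the steel tray at about (180,100), and the lid is clear. Next is the grip block.

```bash
python3 - <<'E'
from h import *
rows(([.5157,-.0083,.21],down(94.2)),([.5157,-.0083,.1045],down(94.2)))
for t in range(0,80,5):
    a=np.radians(t);c,s=np.cos(a),np.sin(a);print(t,round(-(-.17*c+.042*s+.17),4),round(-(.17*s+.042*c-.042),4))
E
```

```text
[0.3076 0.0889 0.0405] [ 2.000e-02 -1.400e-01 -7.617e+01]
[0.3074 0.089  0.146 ] [ 2.000e-02 -1.400e-01 -7.617e+01]
0 -0.0 -0.0
5 -0.0043 -0.0147
10 -0.0099 -0.0289
15 -0.0167 -0.0426
20 -0.0246 -0.0556
25 -0.0337 -0.0679
30 -0.0438 -0.0794
35 -0.0548 -0.0899
40 -0.0668 -0.0994
45 -0.0795 -0.1079
50 -0.0929 -0.1152
55 -0.1069 -0.1213
60 -0.1214 -0.1262
65 -0.1362 -0.1298
70 -0.1513 -0.1321
75 -0.1666 -0.1331
```

```bash
python3 -m jog '[[1,0.3076,0.089,0.04,0,0,-76.2],[1,0.3076,0.089,0.04,0,0,-76.2],[1,0.3076,0.089,0.04,0,0,-76.2],[1,0.3076,0.089,0.04,0,0,-76.2],[1,0.3076,0.089,0.04,0,0,-76.2],[1,0.3076,0.089,0.04,0,0,-76.2],[1,0.3076,0.089,0.04,0,0,-76.2],[1,0.3076,0.089,0.04,0,0,-76.2],[1,0.3076,0.089,0.04,0,0,-76.2],[1,0.3076,0.089,0.04,0,0,-76.2]]'
python3 - <<'E'
from h import *
rows(([.5157,-.0083,.1045],down(94.2)))
E
```

```text
time_s: 10.8
position: [0.5164, -0.0093, 0.2106]
tcp_rot: [[-0.997, -0.072, -0.001], [-0.072, 0.997, 0.0], [0.001, 0.0, -1.0]]
force: [0.3, 0.8, -1.4]
opening: 1.001
grasp_force: 0.0
[0.0005 0.001  0.1061] [ 0.02 -0.05 -0.1 ]
```

```bash
python3 -m jog '[[1,0.0005,0.001,0.05,0,0,0],[1,0.0005,0.001,0.09,0,0,0],[1,0.0005,0.001,0.106,0,0,0],[1,0.0005,0.001,0.106,0,0,0],[0,0.0005,0.001,0.106,0,0,0],[0,0.0005,0.001,0.106,0,0,0],[0,0.0005,0.001,0.106,0,0,0],[0,0.0005,0.001,0.106,0,0,0],[0,0.0005,0.001,0.106,0,0,0],[0,0.0005,0.001,0.106,0,0,0],[0,0.0005,0.001,0.106,0,0,0],[0,0.0005,0.001,0.106,0,0,0]]'
```

```text
time_s: 12.3
position: [0.5161, -0.0086, 0.1051]
tcp_rot: [[-0.997, -0.074, -0.0], [-0.074, 0.997, -0.001], [0.0, -0.001, -1.0]]
force: [-0.1, -2.8, 1.0]
opening: 0.34
grasp_force: 30.0
```

```bash
python3 -m jog '[[0,-0.0043,-0.0147,-0.0,0,0,0]]' --help >/dev/null 2>&1; python3 -m jog '[[0,-0.0043,0,-0.0147,0,0,0],[0,-0.0099,0,-0.0289,0,0,0],[0,-0.0167,0,-0.0426,0,0,0],[0,-0.0246,0,-0.0556,0,0,0],[0,-0.0337,0,-0.0679,0,0,0],[0,-0.0438,0,-0.0794,0,0,0],[0,-0.0548,0,-0.0899,0,0,0],[0,-0.0548,0,-0.0899,0,0,0]]'
```

```text
time_s: 13.3
position: [0.5679, -0.0048, 0.1945]
tcp_rot: [[-0.997, -0.075, -0.008], [-0.075, 0.997, -0.001], [0.008, -0.001, -1.0]]
force: [-4.6, -5.3, 3.6]
opening: 0.343
grasp_force: 30.0
```

```bash
python3 -m jog '[[0,-0.012,0,-0.0095,0,0,0],[0,-0.0247,0,-0.018,0,0,0],[0,-0.0381,0,-0.0253,0,0,0],[0,-0.0521,0,-0.0314,0,0,0],[0,-0.0666,0,-0.0363,0,0,0],[0,-0.0814,0,-0.0399,0,0,0],[0,-0.0965,0,-0.0422,0,0,0],[0,-0.1118,0,-0.0432,0,0,0],[0,-0.1118,0,-0.0432,0,0,0],[0,-0.1118,0,-0.0432,0,0,0]]'
python3 - <<'E'
from h import *
im,d=viewer.capture("side");cv2.imwrite("pics/s2.png",im[60:340,220:500])
for t in("lid_grip","lid_hinge"):print([(np.round(r["xyz"],3),round(r["p"],2)) for r in models.tip_of("side",t)])
E
```

```text
time_s: 14.55
position: [0.6819, 0.0034, 0.2382]
tcp_rot: [[-0.997, -0.074, -0.0], [-0.074, 0.997, -0.001], [0.0, -0.001, -1.0]]
force: [-0.5, -5.5, 2.2]
opening: 0.34
grasp_force: 30.0
[(array([ 0.681, -0.   ,  0.248]), 0.77)]
[(array([0.684, 0.003, 0.074]), 0.87), (array([ 0.715,  0.257, -0.   ]), 0.61)]
```

View pics/s2.png

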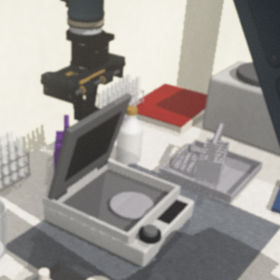

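The crop shows the lid held near 75°, with the pan visible at (130,205) and the tare button at (150,233). Now I release and retreat upward.

```bash
python3 -m jog '[[0.7,0,0,0,0,0,0],[0.7,0,0,0,0,0,0],[0.7,0,0,0,0,0,0],[0.7,0,0,0,0,0,0],[0.7,0,0,0,0,0,0],[0.7,0,0,-0.04,0,0,0],[0.7,0,0,-0.09,0,0,0],[0.7,0,0,-0.09,0,0,0],[0.7,0.05,0,-0.09,0,0,0],[0.7,0.1,0,-0.09,0,0,0],[0,0.15,0.02,-0.09,0,0,0],[0,0.2,0.04,-0.09,0,0,0],[0,0.22,0.06,-0.09,0,0,0],[0,0.22,0.07,-0.09,0,0,0],[0,0.22,0.07,-0.09,0,0,0]]'
python3 - <<'E'
from h import *
np.set_printoptions(precision=4,suppress=True)
im,d=viewer.capture("side");cv2.imwrite("pics/s3.png",im[120:340,220:500])
for t in("lid_grip","lid_hinge","tare_top","pan_top"):print(t,[(np.round(r["xyz"],3),round(r["p"],2)) for r in models.tip_of("side",t)])
im,d=viewer.capture("top");cv2.imwrite("pics/t3.png",im)
for t in("lid_grip","tare_top","pan_top","sample_jar"):print(t,[(np.round(r["xyz"],3),round(r["p"],2)) for r in models.tip_of("top",t)])
# lid plane from side depth: screen mask
im,d=viewer.capture("side");ms=models.outline_of("side","lid_grip")
if ms:
    m=ms[0]["mask"]&(d>0);v,u=np.nonzero(m);Q=p2w("side",np.c_[u,v],d[m]);h=np.array([.6852,.0041,.0705]);e=np.array([.9973,.0732,0])
    r=(Q-h)@e;z=Q[:,2]-.0705;k=(z>.05)&(z<.2)&(r>-.1)&(r<.05)
    l=cv2.fitLine(np.c_[r,z][k].astype(np.float32),cv2.DIST_HUBER,0,.001,.01).ravel();print("lid",k.sum(),l,np.degrees(np.arctan2(l[1],-l[0])))
rows(([.463,.053,.11],down(94.2)),([.463,.053,.083],down(94.2)))
E
```

```text
time_s: 16.58
position: [0.4587, 0.0581, 0.3281]
tcp_rot: [[-0.997, -0.075, 0.001], [-0.075, 0.997, -0.0], [-0.001, -0.0, -1.0]]
force: [0.2, -0.5, 0.1]
opening: 0.219
grasp_force: 0.0
lid_grip [(array([0.679, 0.002, 0.244]), 0.94)]
lid_hinge [(array([0.686, 0.004, 0.071]), 0.93)]
tare_top [(array([0.468, 0.056, 0.067]), 0.69), (array([ 0.552, -0.011,  0.051]), 0.55), (array([ 0.731, -0.242, -0.   ]), 0.25)]
pan_top [(array([ 0.553, -0.007,  0.058]), 0.93)]
lid_grip [(array([0.68 , 0.007, 0.25 ]), 0.86)]
tare_top [(array([0.688, 0.007, 0.071]), 0.34)]
pan_top []
sample_jar [(array([0.431, 0.253, 0.008]), 0.79)]
lid 3281 [ 0.2422 -0.9702 -0.0427  0.1465] -104.01522
[-0.005  -0.0051  0.2181] [ 0.   -0.    0.02]
[-0.005  -0.0051  0.2451] [ 0.   -0.    0.02]
```

View pics/t3.png

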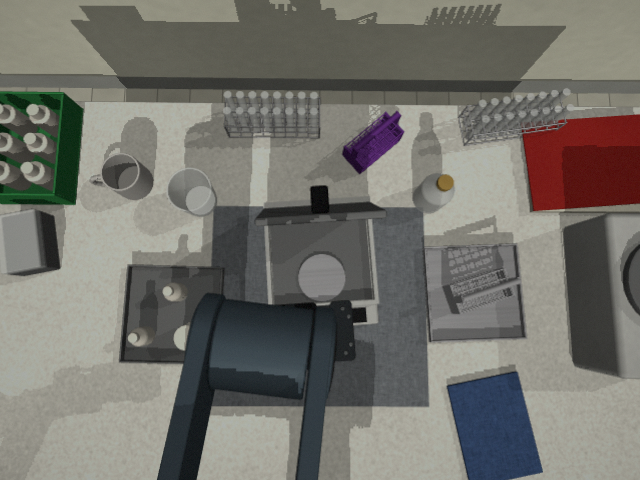

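The top view shows the lid open at about 76°, the pan at (322,277), the rack standing in the tray at (475,275) and the bottles undisturbed. Now I press tare with the fingers shut.

```bash
python3 -m jog '[[0,-0.005,-0.005,0.06,0,0,0],[0,-0.005,-0.005,0.12,0,0,0],[0,-0.005,-0.005,0.18,0,0,0],[0,-0.005,-0.005,0.218,0,0,0],[0,-0.005,-0.005,0.235,0,0,0],[0,-0.005,-0.005,0.235,0,0,0],[0,-0.005,-0.005,0.235,0,0,0]]'; python3 - <<'E'
from h import *
rows(([.463,.053,.083],down(94.2)),([.463,.053,.076],down(94.2)))
E
```

```text
time_s: 18.05
position: [0.4637, 0.0531, 0.0938]
tcp_rot: [[-0.997, -0.074, 0.002], [-0.074, 0.997, -0.0], [-0.001, -0.0, -1.0]]
force: [0.2, 0.3, 0.1]
opening: 0.004
grasp_force: 0.0
[ 0.0007 -0.0001  0.0108] [-0.02  0.09  0.03]
[ 0.0007 -0.0001  0.0178] [-0.02  0.09  0.03]
```

```bash
python3 -m jog '[[0,0.0007,0,0.009,0,0,0],[0,0.0007,0,0.012,0,0,0],[0,0.0007,0,0.0145,0,0,0],[0,0.0007,0,0.016,0,0,0],[0,0.0007,0,0.016,0,0,0]]'
```

```text
time_s: 18.68
position: [0.4628, 0.0531, 0.0775]
tcp_rot: [[-0.997, -0.074, 0.001], [-0.074, 0.997, -0.0], [-0.001, -0.0, -1.0]]
force: [0.8, 0.1, 4.4]
opening: 0.003
grasp_force: 2.4
```

```bash
python3 -m jog '[[0,0,0,0.0015,0,0,0],[0,0,0,0.003,0,0,0],[0,0,0,0.003,0,0,0],[0,0,0,0.003,0,0,0]]'
```

```text
time_s: 19.18
position: [0.4628, 0.0531, 0.0769]
tcp_rot: [[-0.997, -0.074, 0.003], [-0.074, 0.997, -0.0], [-0.003, -0.001, -1.0]]
force: [-3.1, 0.2, 29.6]
opening: 0.006
grasp_force: 14.7
```

```bash
python3 -m jog '[[0,0,0,-0.01,0,0,0],[0,0,0,-0.03,0,0,0],[0,0,0,-0.08,0,0,0],[0,0,0,-0.13,0,0,0],[0,0,0,-0.13,0,0,0]]'; python3 - <<'E'
from h import *
rows(([.433,.2545,.2],down(147)),([.433,.2545,.046],down(147)))
im,d=viewer.capture("top")
print([(np.round(r["xyz"],3),round(r["p"],2)) for r in models.tip_of("top","tare_top")])
E
```

```text
time_s: 19.8
position: [0.4645, 0.053, 0.2073]
tcp_rot: [[-0.997, -0.074, 0.008], [-0.074, 0.997, -0.001], [-0.008, -0.002, -1.0]]
force: [-0.4, -0.1, -0.9]
opening: 0.008
grasp_force: 0.0
[0.0166 0.2033 0.0068] [ -0.29   0.38 -52.76]
[0.0178 0.2036 0.1608] [ -0.29   0.38 -52.76]
[]
```

```bash
python3 -m jog '[[1,0.0166,0.2033,0.005,0,0,-52.8],[1,0.0166,0.2033,0.005,0,0,-52.8],[1,0.0166,0.2033,0.005,0,0,-52.8],[1,0.0166,0.2033,0.005,0,0,-52.8],[1,0.0166,0.2033,0.005,0,0,-52.8],[1,0.0166,0.2033,0.005,0,0,-52.8],[1,0.0166,0.2033,0.005,0,0,-52.8],[1,0.0166,0.2033,0.005,0,0,-52.8]]'; python3 - <<'E'
from h import *
im,d=viewer.capture("side");cv2.imwrite("pics/s4.png",im[200:460,180:480])
print([(np.round(r["xyz"],3),round(r["p"],2)) for r in models.tip_of("side","sample_jar")],[(np.round(r["xyz"],3),round(r["p"],2)) for r in models.tip_of("side","tare_top")])
rows(([.433,.2545,.046],down(147)))
E
```

```text
time_s: 20.9
position: [0.4306, 0.2542, 0.1987]
tcp_rot: [[-0.546, -0.838, -0.001], [-0.838, 0.546, -0.0], [0.001, 0.001, -1.0]]
force: [-0.3, -0.9, -0.2]
opening: 0.832
grasp_force: 0.0
[(array([0.44 , 0.26 , 0.004]), 0.84)] [(array([0.467, 0.055, 0.068]), 0.42)]
[-0.0013 -0.0017  0.1531] [ 0.   -0.   -0.05]
```

View pics/s4.png

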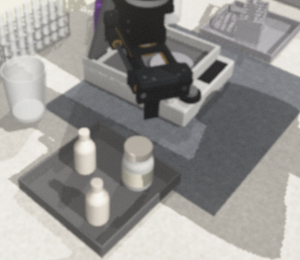

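The crop shows the jar at (138,165) with a free hand path above it, and the bottles at (84,155) and (97,205) are clear. Descend and grasp.

```bash
python3 -m jog '[[1,-0.002,-0.002,0.05,0,0,0],[1,-0.002,-0.002,0.09,0,0,0],[1,-0.002,-0.002,0.13,0,0,0],[1,-0.002,-0.002,0.153,0,0,0],[1,-0.002,-0.002,0.153,0,0,0],[0,-0.002,-0.002,0.153,0,0,0],[0,-0.002,-0.002,0.153,0,0,0],[0,-0.002,-0.002,0.153,0,0,0],[0,-0.002,-0.002,0.153,0,0,0],[0,-0.002,-0.002,0.153,0,0,0],[0,-0.002,-0.002,0.153,0,0,0]]'
```

```text
time_s: 22.42
position: [0.4336, 0.2554, 0.0467]
tcp_rot: [[-0.544, -0.839, 0.0], [-0.839, 0.544, 0.0], [-0.001, -0.0, -1.0]]
force: [-0.9, 0.1, 6.3]
opening: 0.613
grasp_force: 30.0
```

```bash
python3 -m jog '[[0,0,0,-0.02,0,0,0],[0,0,0,-0.06,0,0,0],[0,0,0,-0.11,0,0,0],[0,0,0,-0.15,0,0,0],[0,0,0,-0.15,0,0,0],[0,0,0,-0.15,0,0,0]]'; python3 - <<'E'
from h import *
rows(([.552,-.006,.195],down(94.2)),([.552,-.006,.101],down(94.2)))
E
```

```text
time_s: 23.18
position: [0.4322, 0.2548, 0.1949]
tcp_rot: [[-0.544, -0.839, -0.003], [-0.839, 0.544, -0.001], [0.002, 0.002, -1.0]]
force: [-0.7, -0.6, -2.5]
opening: 0.612
grasp_force: 30.0
[ 1.536e-01 -2.424e-01 -2.000e-04] [ 3.000e-02 -1.700e-01  5.283e+01]
[ 0.1534 -0.2426  0.0938] [ 3.000e-02 -1.700e-01  5.283e+01]
```

```bash
python3 -m jog '[[0,0.02,-0.03,0,0,0,7],[0,0.04,-0.06,0,0,0,14],[0,0.06,-0.09,0,0,0,21],[0,0.08,-0.12,0,0,0,28],[0,0.1,-0.155,0,0,0,35],[0,0.12,-0.19,0,0,0,42],[0,0.14,-0.22,0,0,0,49],[0,0.1536,-0.2424,0,0,0,52.8],[0,0.1536,-0.2424,0,0,0,52.8],[0,0.1536,-0.2424,0,0,0,52.8],[0,0.1536,-0.2424,0,0,0,52.8]]'; python3 - <<'E'
from h import *
im,d=viewer.capture("side");cv2.imwrite("pics/s5.png",im[100:360,220:520])
rows(([.552,-.006,.101],down(94.2)))
E
```

```text
time_s: 24.55
position: [0.5521, -0.0044, 0.1953]
tcp_rot: [[-0.997, -0.075, -0.002], [-0.075, 0.997, 0.001], [0.002, 0.001, -1.0]]
force: [-0.0, 0.6, -2.5]
opening: 0.608
grasp_force: 30.0
[ 0.0004 -0.0016  0.0946] [ 0.04 -0.09  0.12]
```

View pics/s5.png

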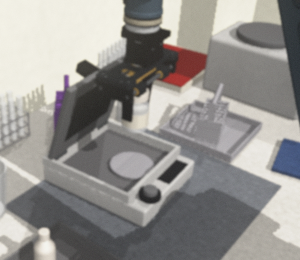

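The crop shows the jar held upright at (138,115), above the pan at (130,162), with the hand clear of the lid. Lower it.

```bash
python3 -m jog '[[0,0,-0.0015,0.03,0,0,0],[0,0,-0.0015,0.06,0,0,0],[0,0,-0.0015,0.08,0,0,0],[0,0,-0.0015,0.088,0,0,0],[0,0,-0.0015,0.091,0,0,0],[0,0,-0.0015,0.094,0,0,0],[0,0,-0.0015,0.094,0,0,0]]'
```

```text
time_s: 25.48
position: [0.5537, -0.007, 0.1027]
tcp_rot: [[-0.997, -0.074, 0.001], [-0.074, 0.997, -0.0], [-0.001, -0.0, -1.0]]
force: [0.4, -0.7, -2.9]
opening: 0.609
grasp_force: 30.0
```

```bash
python3 -m jog '[[0,0,0,0.0015,0,0,0],[0,0,0,0.0025,0,0,0],[0,0,0,0.0025,0,0,0]]'
```

```text
time_s: 25.85
position: [0.5537, -0.0071, 0.1007]
tcp_rot: [[-0.997, -0.074, 0.001], [-0.074, 0.997, -0.0], [-0.001, -0.0, -1.0]]
force: [-1.4, 0.1, 5.5]
opening: 0.613
grasp_force: 30.0
```

```bash
python3 -m jog '[[1,0,0,0,0,0,0],[1,0,0,0,0,0,0],[1,0,0,0,0,0,0],[1,0,0,0,0,0,0],[1,0,0,-0.03,0,0,0],[1,0,0,-0.08,0,0,0],[1,0,0,-0.13,0,0,0],[1,0,0,-0.18,0,0,0],[1,0.06,0,-0.18,0,0,0],[1,0.12,0,-0.18,0,0,0],[1,0.15,0.1,-0.18,0,0,0],[1,0.15,0.16,-0.18,0,0,0],[1,0.15,0.2,-0.18,0,0,0],[1,0.15,0.25,-0.18,0,0,0],[1,0.15,0.25,-0.18,0,0,0],[1,0.15,0.25,-0.18,0,0,0],[1,0.15,0.25,-0.18,0,0,0]]'; python3 - <<'E'
from h import *
im,d=viewer.capture("top");cv2.imwrite("pics/t6.png",im)
for c in("top","side"):
    if c=="side":viewer.capture(c)
    for t in("sample_jar","rack","lid_grip","tare_top"):print(c,t,[(np.round(r["xyz"],3),round(r["p"],2)) for r in models.tip_of(c,t)[:3]])
E
```

```text
time_s: 27.98
position: [0.3855, 0.23, 0.2795]
tcp_rot: [[-0.997, -0.072, -0.0], [-0.072, 0.997, -0.001], [0.0, -0.001, -1.0]]
force: [0.2, -0.7, -0.3]
opening: 1.0
grasp_force: 0.0
top sample_jar [(array([ 0.552, -0.01 ,  0.062]), 0.91)]
top rack [(array([ 0.525, -0.333,  0.001]), 0.85), (array([ 0.845, -0.112,  0.004]), 0.76)]
top lid_grip [(array([0.682, 0.004, 0.246]), 0.58)]
top tare_top [(array([0.462, 0.05 , 0.072]), 0.76)]
side sample_jar [(array([ 0.562, -0.008,  0.058]), 0.57)]
side rack [(array([ 0.846, -0.117,  0.001]), 0.9), (array([ 0.522, -0.332,  0.005]), 0.89)]
side lid_grip [(array([0.681, 0.002, 0.249]), 0.61)]
side tare_top [(array([0.467, 0.059, 0.066]), 0.51)]
```

View pics/t6.png

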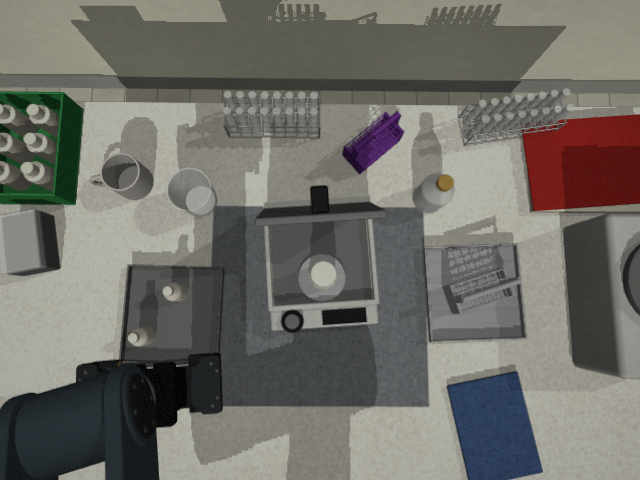

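The jar stands centred on the pan at (323,274), and the lid is open with its block at (319,198). The tare button at (292,320) is up, the rack is in the tray at (478,275), and the other items are where they started.

```bash
python3 -c "
from rig import workorder
print(workorder.hand_in())"
```

```text
the job is handed in; nothing more can be done
None
```

I handed the job in at about 28 s of the 72 s limit; the last camera check showed the rack upright in the steel tray, the lid at about 76° (75° wanted), the tare button pressed down and back up, and the jar standing in the middle of the pan, but the hand-in gave no verdict.

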